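# Tip out the blue parts pot

### The arm

A 6-joint arm with a two-finger parallel gripper is mounted at the origin on a cart in front of the work surface, level with it; the furniture and walls round the work are solid. World frame = base frame: x ahead of the robot, y to its left, z up, the work surface at z = 0. Lengths are in mm, angles in rad, forces in N, time in s.
With the tool pointing down it reaches from about 250 to 850 mm from the base axis. Payload 12.5 kg.
Tool frame: the origin (TCP) lies at the very end of the fingers, on their centre line; the grasp point (between the pads) lies 19 mm behind it (bot.grasp_offset is the distance from the TCP to the grasp point, in mm); z points along the fingers, y is the direction in which the jaws open and shut (so a half turn about z gives the same grasp; the last joint's range is limited). The gripper opens to 93 mm and grips with 3 to 60 N. Pads are 15 mm wide; open, the fingers measure 128 mm over their backs; the gripper's body (75 mm by 188 mm) begins 65 mm behind the grasp point.
Start: joints at [-1.373, 0.351, 1.652, -0, 1.139, -0.085], TCP at [153.495, -528.132, 192.233] pointing down, gripper open.
Joint ranges: [-2.75, 2.75], [-0.79, 2.1], [0.01, 2.65], [-1.57, 4.71], [0.07, 3.14], [-2.87, 2.87]. Speed limits (rad/s): [2.22, 2.22, 2.79, 3.14, 3.14, 3.14].

### API

Orientations are given as a unit quaternion [x, y, z, w].
In Python, from workcell import status, optics, finish_job, bot gives the robot as it stands.
- The arm moves only by the shell command python3 -m handwheel 'ROWS' [FORCE]. ROWS is JSON, a list of rows, each a list of 7 numbers: the shift along the tool's x, y, z in cm, then the turn, a rotation vector about the tool's x, y, z in rad, then the finger opening in cm, from 0 to 9.3. In form: [[dx, dy, dz, rx, ry, rz, grip], ...]. A call has 1 to 5 rows; each row is the pose to reach, as a shift and turn from the pose commanded when the call began, along the tool's axes at that moment; what a row does not reach only later rows make up. A row lasts 1/10 s, in which the tool goes at most 50 mm and 8.59 degrees, less where a joint would pass 70% of its speed; a pose out of reach is approached as far as the arm can. A call with a gripper value outside its range is refused whole. The fingers move at their own pace and stop on an object; FORCE is the grip in N (left out, the last holds). Time passes only in rows, so rows that repeat a pose let the fingers close. It gives the time, the measured TCP pose, the force and the opening at its end, in the units of the state.
- status.observe(): the state, without advancing time (a new reading comes with each control period).
- optics.read_camera(name): name is "side" or "top" or "wrist"; returns a dict with "pixels" (400x640x3 uint8, blue, green, red), "fx", "fy", "cx", "cy" (pixels), "pose" (4x4, takes a point from camera to world coordinates). Camera axes: x right, y down, z forward; pixel columns grow to the right and rows downward; lengths in mm; the calibration is good to about 2 mm. A picture is of the moment at which its call begins. There is no depth.
- finish_job(): hands the job in, once; it reports no verdict.
Trained networks look in a picture, given as the dict that the camera call returned (one of the last four; its "shot" number tells which), for a name from the list of things; names that differ only in an ending like _2 or _b are one class to them, and where a whole thing is asked for, a point or a joint stands for the part that bears it (a point fixed in the world has none). Each returns a list of dicts, best first, with "confidence" (0 to 1); they miss things now and then, are a little off and sometimes report something else, mostly with a low value. They report only what shows in the picture. A call takes as long as a camera call.
- optics.find_in(picture, target): "point" ([x, y, z] in mm, in world coordinates, good to about 4 mm: the middle of the surface that is visible of it).
- optics.tip_of(picture, target): "point" ([x, y, z] in mm, in world coordinates, good to about 4 mm: a listed point, or the origin of a listed thing).
The state is a dict: "clock": time; "qpos": joint angles; "dq": joint speeds; "joint_efforts": joint torques, N m; "position": TCP position; "tool_rot": TCP orientation; "contact_force": force on the tool from outside, world axes, zero at the start; "wrist_torque": the same for the moment, N m; "width": opening from 0.0 (shut) to 1.0 (fully open).
Only numpy, scipy, OpenCV 4.12 (cv2) and the standard library are available. Lean on these libraries where they do the work, as an engineer would, in place of code of your own. Each camera call takes 0.05 s, during which the arm holds its last target.

### The job

Two small tilting pots stand on the bench, each hung over its own tray. Using the lever of the blue pot, tip it right over so that its two copper-wound coils drop into the tray below it, then swing the blue pot back upright and let go. Do not touch the coils with the gripper, and leave the yellow pot as it is.

Things in the scene. Friction and masses are not known exactly. Their poses are not given: they have to be found in the camera images.
- blue_stand: Fixed stand of the blue pot: base 200 x 136 mm, grey tray, two uprights 120 mm high at y = +-56 mm. Origin on the bench below the axle's middle, z up, axle along y at height 105 mm, x = pouring direction. Tray: x -48 to 128, y -47 to 47 mm, floor 9 and rim 42 mm above the bench. Pot 74 mm wide, 62 tall, hung at mid-height. Place and yaw vary; blue and yellow stands may be swapped.
- blue_cradle (a joint): Tilt of the blue pot with its lever about the axle, in rad: 0 = upright at its stop, 2.5 = mouth down over the tray, at its other stop. The coils slide out at about 1.5 to 2.4. A stiff hinge: it stays where it is left, and takes about 2 N at the handle to move.
- blue_handle (a point): Middle of the blue handle: round bar 14 mm thick, 56 long, parallel to the axle, pointing outward from the lever's end. In the stand's frame, at tilt q: x = 100*sin(q-1.22), y = -101, z = 105+100*cos(q-1.22) mm; so it starts 94 mm behind the axle, swings over the top and ends 96 mm in front. Pinch it lightly from above and lead it round in short steps: it turns between the fingers.
- coil_1_center (a point): Centre of a copper-wound toroid coil, 24 mm across, 11 mm tall, lying in the blue pot at the start.
- coil_2_center (a point): Centre of the other coil, of the same kind, also in the blue pot at the start.
- yellow_cradle (a joint): Tilt of the yellow pot (same build, yellow pot and handle, holds a finned heatsink), in rad, 0 = upright. To be left at 0.

How it is judged (in metres and radians):
On the way:
1. the blue pot is tipped over (beyond 1.4 rad) and both coils have dropped into its tray (value of joint blue_cradle above 1.4 rad and x of coil_1_center in the frame of blue_stand between -0.05 and 0.13 m and y of coil_1_center in the frame of blue_stand between -0.047 and 0.047 m and height (world z) of each of coil_1_center, coil_2_center below 0.04 m and x of coil_2_center in the frame of blue_stand between -0.05 and 0.13 m and y of coil_2_center in the frame of blue_stand between -0.047 and 0.047 m), for 0.2 s.
At the end, for the whole second after the job is handed in: Both coils lie at rest in the tray under the blue pot (centres within its outline, below its rim), the blue pot is back upright within 0.2 rad, and the yellow pot is upright within 0.2 rad (value of joint each of blue_cradle, yellow_cradle below 0.2 rad and x of coil_1_center in the frame of blue_stand between -0.05 and 0.13 m and y of coil_1_center in the frame of blue_stand between -0.047 and 0.047 m and height (world z) of each of coil_1_center, coil_2_center below 0.04 m and x of coil_2_center in the frame of blue_stand between -0.05 and 0.13 m and y of coil_2_center in the frame of blue_stand between -0.047 and 0.047 m and linear speed of each of coil_1, coil_2 below 0.03 m/s); the robot touches nothing.
It fails at once if the gripper touches a coil (contact force between the fingers and coil_1 above 0.5 N or contact force between the fingers and coil_2 above 0.5 N).
It fails at once if the yellow pot is tipped by more than 0.3 rad (value of joint yellow_cradle above 0.3 rad).
It also fails if it takes over 51 s, if anything falls off the work surface, if the arm or the gripper's body presses on something with over 40 N, if the wrist force passes 120 N, or if a joint passes its speed limit or range.

## Working session

There is one attempt and no reset: what is moved stays moved. The work goes in short steps, Python scripts to look and compute and a shell command to move; the robot and the scene stay as the last step left them, time stands still between calls to the robot, and variables do not carry over. Pictures are saved under pics/ and viewed, and the job is handed in when it is done.

```bash
ls; mkdir -p pics
cat > h.py <<'E'
import numpy as np, cv2
from workcell import status, optics, bot
def snap(name,tag):
    p=optics.read_camera(name); cv2.imwrite(f'pics/{tag}.png',p['pixels']); return p
def proj(p,X):
    T=np.linalg.inv(np.array(p['pose'])); c=T[:3,:3]@np.array(X)+T[:3,3]
    return [p['fx']*c[0]/c[2]+p['cx'],p['fy']*c[1]/c[2]+p['cy']]
E
python3 - <<'E'
from h import *
s=status.observe(); print({k:np.round(v,3) for k,v in s.items()})
for n in ('top','side'):
    p=snap(n,n+'0')
    for t in ('blue_stand','yellow_cradle','blue_handle','coil_1_center'):
        for f in ('tip_of','find_in'):
            try:
                for r in getattr(optics,f)(p,t)[:2]: print(n,t,f,np.round(r['point'],1),r['confidence'],np.round(proj(p,r['point'])))
            except Exception as e: print(n,t,f,e)
print(status.observe()['clock'])
E
```

```text
pics
{'clock': np.float64(0.0), 'qpos': array([-1.373,  0.351,  1.652,  0.   ,  1.139, -0.085]), 'dq': array([ 0.   , -0.001,  0.   , -0.001, -0.002,  0.   ]), 'joint_efforts': array([-1.0000e-03, -4.9733e+01, -2.8526e+01,  7.0000e-02,  2.6000e-02,
       -0.0000e+00]), 'position': array([ 153.416, -527.786,  191.724]), 'tool_rot': array([ 0.99 ,  0.141, -0.   , -0.001]), 'contact_force': array([ 0.357, -0.165, -0.069]), 'wrist_torque': array([-0.02 , -0.007,  0.002]), 'width': np.float64(1.003)}
top blue_stand tip_of [ 610.8 -133.6    0.8] 0.62 [410. 171.]
top blue_stand find_in [ 595.4 -149.9    9.9] 0.61 [417. 177.]
top yellow_cradle tip_of it knows: blue_handle, blue_stand, coil_1_center, coil_2_center
top yellow_cradle find_in [540.7 180.5 113.2] 0.88 [273. 200.]
top blue_handle tip_of [525.8 -17.2 140.9] 0.91 [368. 205.]
top blue_handle tip_of [ 613.8 -134.7   -1.8] 0.74 [410. 170.]
top blue_handle find_in [ 597.3 -129.   116.6] 0.92 [419. 171.]
top coil_1_center tip_of [ 620.7 -135.3   86.4] 0.42 [418. 162.]
top coil_1_center find_in [ 619.3 -133.9   88.1] 0.54 [418. 162.]
side blue_stand tip_of [ 608.1 -131.8    2.4] 0.96 [368. 309.]
side blue_stand find_in [ 598.1 -162.    20.3] 0.82 [368. 312.]
side yellow_cradle tip_of it knows: blue_handle, blue_stand, coil_1_center, coil_2_center
side yellow_cradle find_in [545.5 155.1 119.6] 0.62 [308. 186.]
side blue_handle tip_of [530.2 -22.2 139.6] 0.59 [314. 214.]
side blue_handle find_in [ 596.8 -134.4  119.5] 0.59 [366. 252.]
0.8
```

View pics/top0.png

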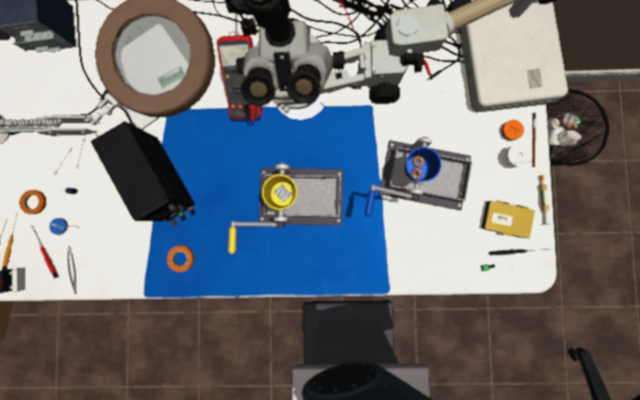

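View pics/side0.png

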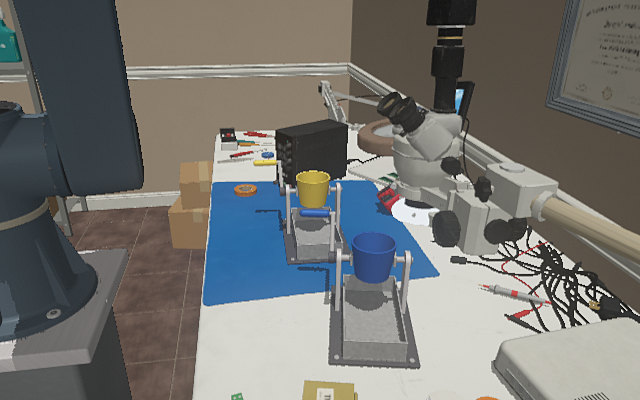

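The top view shows the blue pot at (420,165) pouring to the right (about −y), with its handle at (370,203) pointing toward the robot. The yellow pot is at (280,190), well clear. I'll move above the blue handle and look with the wrist camera.

```bash
cat >> h.py <<'E'
from scipy.spatial.transform import Rotation as R
def delta(target, sx_yaw, s=None):
    """target TCP mm; tool y along stand x (yaw rad), tool z down"""
    s=s or status.observe()
    Rc=R.from_quat(s['tool_rot']); yv=np.array([np.cos(sx_yaw),np.sin(sx_yaw),0]); z=np.array([0,0,-1.]); x=np.cross(yv,z)
    Rt=R.from_matrix(np.column_stack([x,yv,z]))
    d=Rc.inv().apply(np.array(target)-s['position'])/10
    print('delta cm',np.round(d,2),'rotvec',np.round((Rc.inv()*Rt).as_rotvec(),3),'pos',np.round(s['position'],1),'t',s['clock'])
E
python3 - <<'E'
from h import *
delta([500,-30,270],-1.77)
E
```

```text
delta cm [ 47.17 -38.16  -7.77] rotvec [-0.    -0.     0.482] pos [ 153.5 -528.1  192.2] t 0.8
```

```bash
python3 -m handwheel '[[3.5,-3,-1.5,0,0,0.1,9.3],[7,-6,-3,0,0,0.2,9.3],[10.5,-9,-4,0,0,0.3,9.3],[14,-12,-5,0,0,0.4,9.3],[18,-15,-6,0,0,0.48,9.3]]' && python3 -c "
from h import *
delta([500,-30,270],-1.77)"
```

```text
clock: 1.3
position: [284.4, -333.1, 252.6]
tool_rot: [0.995, -0.101, 0.0, 0.0]
contact_force: [2.5, -0.9, 0.3]
width: 1.0
delta cm [ 15.05 -34.02  -1.75] rotvec [ 0.    -0.    -0.003] pos [ 284.4 -333.1  252.6] t 1.3
```

```bash
python3 -m handwheel '[[2,-4.5,-0.3,0,0,0,9.3],[4,-9,-0.6,0,0,0,9.3],[6,-13.5,-1,0,0,0,9.3],[8,-18,-1.5,0,0,0,9.3],[10,-22.5,-1.7,0,0,0,9.3]]' && python3 -c "
from h import *
delta([500,-30,270],-1.77)"
```

```text
clock: 1.8
position: [427.0, -131.8, 269.7]
tool_rot: [0.995, -0.098, 0.001, 0.0]
contact_force: [0.6, -1.5, 0.1]
width: 0.998
delta cm [  5.16 -11.41  -0.02] rotvec [ 0.    -0.001  0.002] pos [ 427.  -131.8  269.7] t 1.8
```

```bash
python3 -m handwheel '[[2,-4,0,0,0,0,9.3],[4,-8,0,0,0,0,9.3],[5.2,-11.2,0,0,0,0,9.3],[5.2,-11.2,0,0,0,0,9.3]]'
python3 - <<'E'
from h import *
for n in ('wrist','top','side'):
    p=snap(n,n+'1')
    for t in ('blue_handle','blue_stand','coil_1_center'):
        for f in ('tip_of','find_in'):
            for r in getattr(optics,f)(p,t)[:2]: print(n,t,f,np.round(r['point'],1),r['confidence'],np.round(proj(p,r['point'])))
print(status.observe()['clock'],status.observe()['position'])
E
```

```text
clock: 2.2
position: [500.3, -31.1, 268.8]
tool_rot: [0.995, -0.097, -0.0, -0.0]
contact_force: [0.3, -1.5, -0.5]
width: 0.998
wrist blue_handle tip_of [523.9 -19.7 136.2] 0.77 [305. 167.]
wrist blue_handle find_in [ 598.2 -136.3  114.2] 0.62 [395.  78.]
wrist blue_handle find_in [ 594.2 -145.4   26.2] 0.29 [387.  90.]
wrist blue_stand tip_of [ 607.9 -135.2   -4.2] 0.55 [374.  84.]
wrist blue_stand find_in [ 593.5 -145.5   21.3] 0.72 [386.  91.]
wrist coil_1_center tip_of [ 619.2 -134.2   86.1] 0.77 [385.  64.]
wrist coil_1_center find_in [ 620.3 -131.4   92.5] 0.56 [384.  62.]
top blue_handle find_in [ 627.  -146.6  111.3] 0.65 [426. 157.]
top blue_stand tip_of [ 610.6 -131.2   -1.1] 0.76 [408. 171.]
top blue_stand find_in [ 640.1 -151.2   30.7] 0.66 [419. 157.]
top coil_1_center tip_of [ 620.3 -132.1   86.2] 0.55 [417. 162.]
top coil_1_center find_in [ 619.3 -132.3   90.6] 0.59 [417. 162.]
side blue_handle tip_of [531.6 -21.2 138.1] 0.67 [315. 214.]
side blue_handle find_in [ 595.6 -134.2  116.3] 0.91 [365. 254.]
side blue_stand tip_of [ 607.9 -135.1    4.4] 0.89 [369. 309.]
side blue_stand find_in [ 599.4 -160.2   22.7] 0.97 [368. 310.]
3.25 [498.98481256 -33.93160877 269.01928376]
```

View pics/wrist1.png

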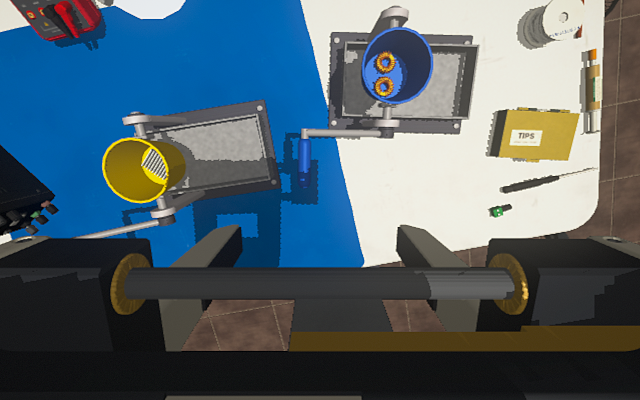

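The wrist view shows the blue handle at about (305,163), running from (304,138) to (305,187), with both coils in the pot at (386,62) and (382,87). I'll overlay the stand model to check the fit.

```bash
cat >> h.py <<'E'
def S(o,yaw,P): return np.array([o[0],o[1],0])+R.from_euler('z',yaw).apply(P)
def hp(q,dy=0): return np.array([100*np.sin(q-1.22),-101+dy,105+100*np.cos(q-1.22)])
E
python3 - <<'E'
from h import *
o=(609,-133.5); yaw=-1.765
p=snap('wrist','w2'); q=snap('side','s2'); t=snap('top','t2')
np.savez('cams.npz',**{n+k:np.array(c[k]) for n,c in (('w',p),('s',q),('t',t)) for k in ('pose','fx','fy','cx','cy')})
def ov(c,name,box,z):
    im=cv2.resize(c['pixels'],None,fx=z,fy=z,interpolation=cv2.INTER_CUBIC)
    pts=[hp(0,28),hp(0),hp(0,-28),[0,0,105],[-48,-47,42],[-48,47,42],[128,47,42],[128,-47,42],[0,56,120],[0,-56,120]]
    for P in pts:
        u=proj(c,S(o,yaw,P)); cv2.drawMarker(im,(int(u[0]*z+z/2),int(u[1]*z+z/2)),(0,255,0),cv2.MARKER_CROSS,10,1)
    x,y,w,h=box; cv2.imwrite(f'pics/{name}.png',im[y*z:(y+h)*z,x*z:(x+w)*z])
ov(p,'w2z',(280,0,200,200),3); ov(q,'s2z',(290,160,150,210),3) 
ov(t,'t2z',(340,120,150,110),5)
E
```

```text
(no output)
```

View pics/w2z.png

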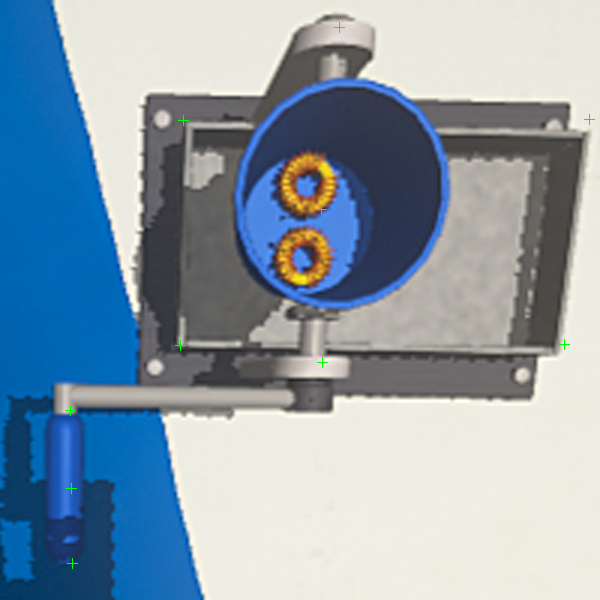

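View pics/s2z.png

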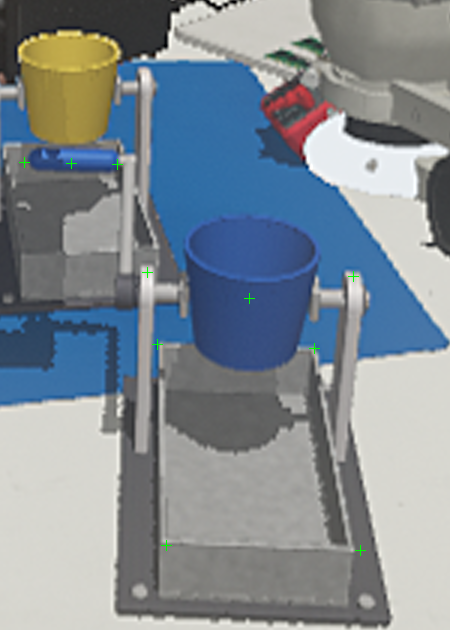

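The overlay is close, but the yaw is off by about 2–3° (right tray corners in the wrist view). I'll fit to picked pixels.

Run:
```python
from h import *
from scipy.optimize import least_squares
d=np.load('cams.npz'); cam=lambda n:{k:d[n+k] for k in ('pose','fx','fy','cx','cy')}
W=[([-48,47,42],(190,127)),([-48,-47,42],(180,347)),([128,47,42],(588,133)),([128,-47,42],(556,355)),(hp(0),(65,487))]
Sd=[([-48,-47,42],(160,345)),([-48,47,42],(314,349)),([128,-47,42],(162,545)),([128,47,42],(352,551)),(hp(0),(73,158))]
obs=[('w',P,((c[0]-1.5)/3+280,(c[1]-1.5)/3)) for P,c in W]+[('s',P,((c[0]-1.5)/3+290,(c[1]-1.5)/3+160)) for P,c in Sd]
def run(obs):
    f=lambda x: np.concatenate([np.array(proj(cam(n),S(x[:2],x[2],P)))-uv for n,P,uv in obs])
    r=least_squares(f,[609,-133,-1.765],loss='soft_l1'); print(r.x, np.round(f(r.x).reshape(-1,2),1).tolist()); return r.x
x=run(obs); run(obs[:5]); run(obs[5:])
print('handle',S(x[:2],x[2],hp(0)))
# triangulate handle
def ray(c,uv):
    v=np.array(c['pose'])[:3,:3]@[(uv[0]-c['cx'])/c['fx'],(uv[1]-c['cy'])/c['fy'],1]; return np.array(c['pose'])[:3,3],v/np.linalg.norm(v)
A=np.zeros((3,3));b=np.zeros(3)
for n,uv in (('w',obs[4][2]),('s',obs[9][2])):
    o,v=ray(cam(n),uv); M=np.eye(3)-np.outer(v,v); A+=M;b+=M@o
print('tri',np.linalg.solve(A,b))
delta(list(S(x[:2],x[2],hp(0,-4))-[0,0,-40]),x[2])
```

```text
[ 607.36893299 -133.1023581    -1.78834576] [[-1.2, -1.8], [-0.6, -0.2], [1.0, -0.7], [1.4, -0.0], [-0.0, 0.1], [-1.2, -0.5], [-0.1, 0.1], [-1.6, -0.6], [-0.2, 0.2], [-0.3, 1.4]]
[ 606.84919997 -133.0053766    -1.78964605] [[-1.2, -1.4], [-0.6, 0.2], [0.9, -0.1], [1.3, 0.5], [-0.1, 0.5]]
[ 608.36852506 -133.28306232   -1.78490873] [[-0.7, -0.4], [0.4, 0.0], [-0.6, -0.5], [0.8, 0.1], [0.1, 1.5]]
handle [529.01885565 -19.60636086 139.36457463]
tri [529.43224839 -19.90718268 142.2357995 ]
delta cm [ 2.27 -2.    8.96] rotvec [-0.    0.    0.02] pos [499.  -33.9 269. ] t 3.4
```

The fit agrees across views to about 1.5 px: stand (607,−133), yaw −1.788, handle (529,−20,140), triangulated z 142. Now descend to pinch the handle.

```bash
python3 -m handwheel '[[1.1,-1,3,0,0,0.01,6],[2.27,-2,6,0,0,0.02,6],[2.27,-2,10,0,0,0.02,6],[2.27,-2,13,0,0,0.02,6],[2.27,-2,14.8,0,0,0.02,6]]' 10
python3 - <<'E'
from h import *
delta(S((607.4,-133.1),-1.788,hp(0,-4))-[0,0,19],-1.788)
p=snap('wrist','w3')
E
```

```text
clock: 3.9
position: [524.1, -18.6, 118.6]
tool_rot: [0.994, -0.108, -0.001, -0.0]
contact_force: [0.2, 0.0, 0.6]
width: 0.659
delta cm [ 0.1  -0.   -0.18] rotvec [0.    0.003 0.   ] pos [524.1 -18.6 118.6] t 3.9
```

View pics/w3.png

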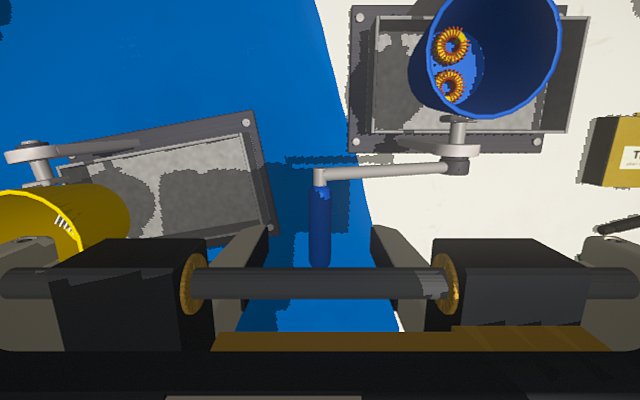

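The handle, at (320,230), is centred between the fingers. Closing.

```bash
python3 -m handwheel '[[0.1,0,-0.1,0,0,0,3],[0.1,0,-0.1,0,0,0,1],[0.1,0,-0.1,0,0,0,1],[0.1,0,-0.1,0,0,0,1],[0.1,0,-0.1,0,0,0,1]]' 10
python3 - <<'E'
from h import *
for i in range(0,26,1):
    q=i*0.1; d=hp(q)-hp(0); print(round(q,2), 'tool dy,dz cm', round(d[0]/10,2), round(-d[2]/10,2))
E
```

```text
clock: 4.45
position: [526.4, -19.0, 122.6]
tool_rot: [0.994, -0.108, 0.0, 0.0]
contact_force: [-0.3, 0.1, -0.8]
width: 0.265
0.0 tool dy,dz cm 0.0 -0.0
0.1 tool dy,dz cm 0.39 -0.92
0.2 tool dy,dz cm 0.87 -1.8
0.3 tool dy,dz cm 1.43 -2.62
0.4 tool dy,dz cm 2.08 -3.39
0.5 tool dy,dz cm 2.8 -4.08
0.6 tool dy,dz cm 3.58 -4.7
0.7 tool dy,dz cm 4.42 -5.24
0.8 tool dy,dz cm 5.31 -5.69
0.9 tool dy,dz cm 6.25 -6.06
1.0 tool dy,dz cm 7.21 -6.32
1.1 tool dy,dz cm 8.19 -6.49
1.2 tool dy,dz cm 9.19 -6.56
1.3 tool dy,dz cm 10.19 -6.53
1.4 tool dy,dz cm 11.18 -6.4
1.5 tool dy,dz cm 12.15 -6.17
1.6 tool dy,dz cm 13.1 -5.85
1.7 tool dy,dz cm 14.01 -5.43
1.8 tool dy,dz cm 14.87 -4.93
1.9 tool dy,dz cm 15.68 -4.34
2.0 tool dy,dz cm 16.42 -3.67
2.1 tool dy,dz cm 17.1 -2.94
2.2 tool dy,dz cm 17.7 -2.13
2.3 tool dy,dz cm 18.21 -1.28
2.4 tool dy,dz cm 18.64 -0.37
2.5 tool dy,dz cm 18.97 0.57
```

```bash
python3 -m handwheel '[[0,0,0,0,0,0,1],[0,0,0,0,0,0,1],[0,0,0,0,0,0,1],[0,0,0,0,0,0,1],[0,0,0,0,0,0,1]]' 10
```

```text
clock: 4.95
position: [526.1, -19.0, 122.0]
tool_rot: [0.994, -0.108, -0.0, -0.0]
contact_force: [-0.8, -0.2, 0.2]
width: 0.111
```

Run:
```python
from h import *
p=snap('wrist','w4'); q=snap('side','s4'); print(status.observe()['width'])
for n,c in (('w',p),('s',q)):
    for r in optics.tip_of(c,'blue_handle')[:2]: print(n,np.round(r['point'],1),r['confidence'])
a=cv2.resize(q['pixels'][150:290,240:420],None,fx=3,fy=3,interpolation=cv2.INTER_CUBIC); cv2.imwrite('pics/s4z.png',a)
```

```text
0.1059243282138018
w [525.8 -21.  135.2] 0.94
s [528.4 -21.9 139.1] 0.87
```

View pics/w4.png

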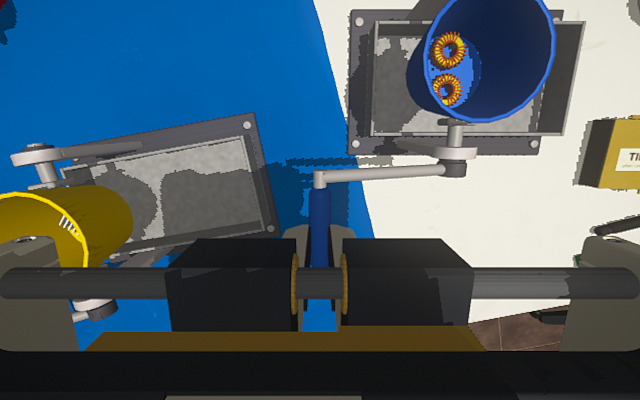

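View pics/s4z.png

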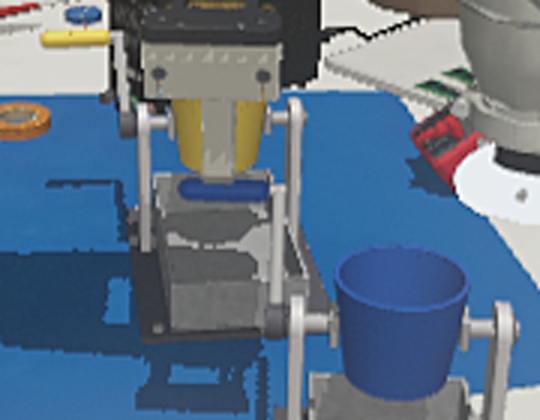

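Run:
```python
from h import *
c={k[1:]:v for k,v in np.load('cams.npz').items() if k[0]=='s'}
f=lambda X: np.round((np.array(proj(c,X))-[240,150])*3)
s=status.observe();print(s['position'],s['width'],s['clock'])
print('tcp',f(s['position']),'grasp',f(s['position']+[0,0,19]),'+40',f(s['position']+[0,0,40]),'handle',f([529,-20,141]), 'ends',[f(S((607.4,-133.1),-1.788,hp(0,d))) for d in(28,-28)])
print(c['pose'][:3,3])
```

```text
[526.13643573 -18.99338725 122.03390614] 0.10719465350247159 5.15
tcp [216. 216.] grasp [216. 188.] +40 [216. 156.] handle [221. 188.] ends [array([267., 192.]), array([175., 189.])]
[ 401.718749   -769.4603812   508.70788202]
```

Run:
```python
from h import *
print({k:getattr(bot,k) for k in dir(bot) if k[0]!='_'})
q=snap('side','s5')
cv2.imwrite('pics/s5z.png',cv2.resize(q['pixels'][120:240,270:370],None,fx=6,fy=5,interpolation=cv2.INTER_NEAREST))
t=snap('top','t5')
cv2.imwrite('pics/t5z.png',cv2.resize(t['pixels'][130:260,300:460],None,fx=4,fy=4,interpolation=cv2.INTER_CUBIC))
```

```text
{'PlanningError': <class 'workcell.PlanningError'>, 'grasp_offset': 18.8}
```

View pics/s5z.png

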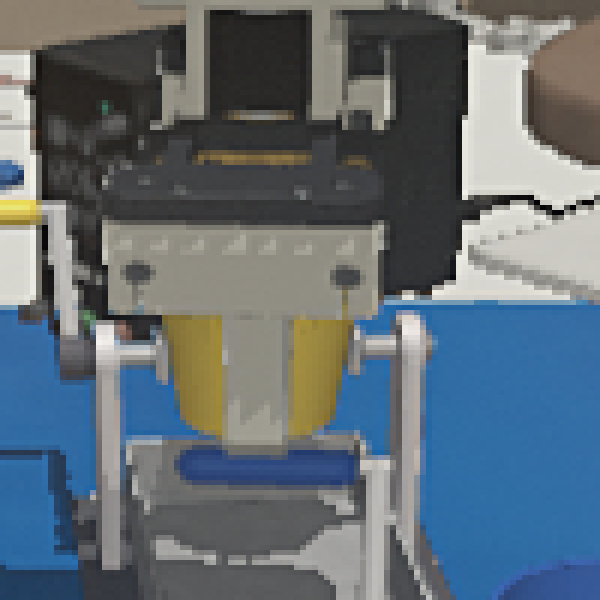

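Run:
```python
from h import *
p=snap('wrist','w6'); s=status.observe()
Rc=R.from_quat(s['tool_rot'])
im=cv2.resize(p['pixels'],None,fx=1,fy=1)
for dy in (-5,5):
  for dz in (0,-19,-43,-65):
    for dx in (-7.5,7.5):
      u=proj(p,s['position']+Rc.apply([dx,dy,dz])); print(dx,dy,dz,np.round(u))
h=S((607.4,-133.1),-1.788,hp(0)); print('handle',np.round(proj(p,h)),[np.round(proj(p,S((607.4,-133.1),-1.788,hp(0,d)))) for d in(28,-28)])
P=np.array(p['pose']); print(np.round(P,3)); print('cam in tool',Rc.inv().apply(P[:3,3]-s['position']))
cv2.imwrite('pics/w6z.png',cv2.resize(p['pixels'][160:360,240:400],None,fx=5,fy=3,interpolation=cv2.INTER_CUBIC))
```

```text
-7.5 -5 0 [312. 233.]
7.5 -5 0 [312. 212.]
-7.5 -5 -19 [311. 244.]
7.5 -5 -19 [311. 221.]
-7.5 -5 -43 [310. 260.]
7.5 -5 -43 [310. 235.]
-7.5 -5 -65 [309. 280.]
7.5 -5 -65 [309. 252.]
-7.5 5 0 [326. 233.]
7.5 5 0 [327. 212.]
-7.5 5 -19 [327. 244.]
7.5 5 -19 [327. 221.]
-7.5 5 -43 [328. 260.]
7.5 5 -43 [329. 235.]
-7.5 5 -65 [330. 280.]
7.5 5 -65 [330. 252.]
handle [319. 227.] [array([319., 184.]), array([319., 268.])]
[[-2.15000e-01 -9.48000e-01 -2.34000e-01  5.90207e+02]
 [-9.77000e-01  2.08000e-01  5.20000e-02 -3.29220e+01]
 [-1.00000e-03  2.40000e-01 -9.71000e-01  3.16194e+02]
 [ 0.00000e+00  0.00000e+00  0.00000e+00  1.00000e+00]]
cam in tool [  65.54892834   -0.21787016 -194.15461833]
```

View pics/w6z.png

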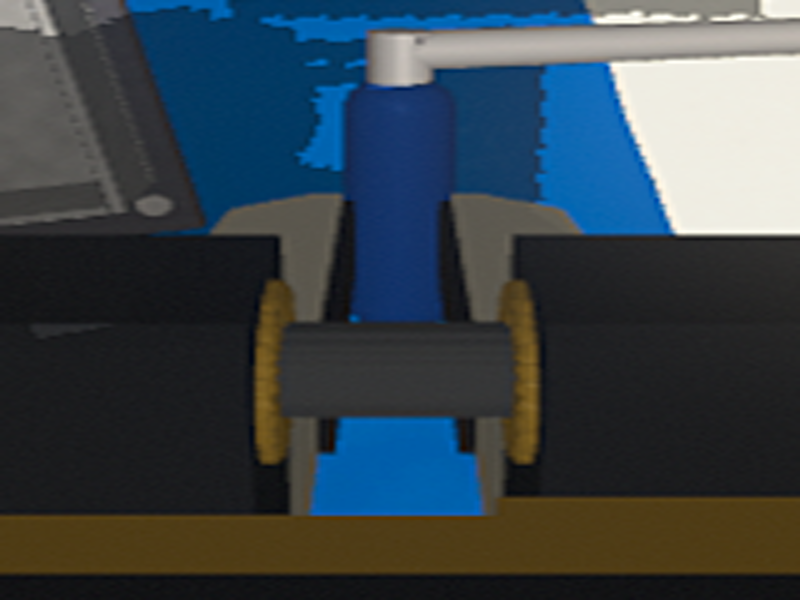

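View pics/t5z.png

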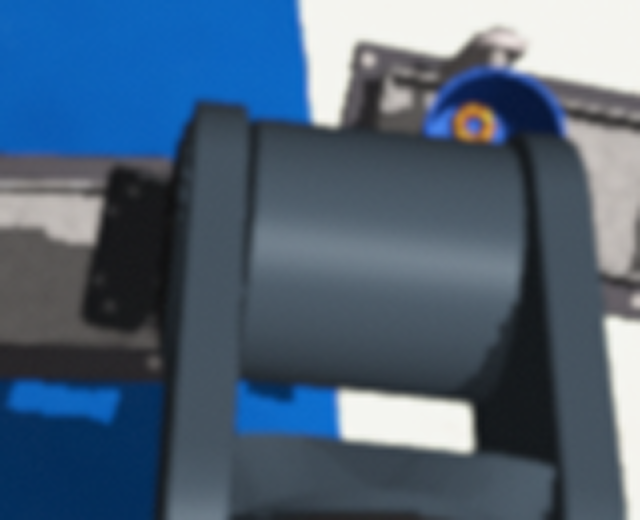

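Both the wrist and side views show the finger ends about 24 mm short of the reported TCP: the tips are at z≈146, just on top of the bar (side (315,209), wrist tip edge v≈225 where 212 was expected). I'll open, go lower, and check.

```bash
python3 -m handwheel '[[0,0,0,0,0,0,4],[0,0,0,0,0,0,4],[0,0,0,0,0,0,4],[0,0,1,0,0,0,4],[0,0,2.3,0,0,0,4]]' 10
python3 - <<'E'
from h import *
q=snap('side','s7'); w=snap('wrist','w7'); s=status.observe(); print(s['position'],s['width'],s['contact_force'])
print(proj(q,s['position']))
a=cv2.resize(q['pixels'][120:240,270:370],None,fx=4,fy=4,interpolation=cv2.INTER_CUBIC)
b=cv2.resize(w['pixels'][160:320,260:380],None,fx=3,fy=3,interpolation=cv2.INTER_CUBIC)
cv2.imwrite('pics/c7.png',np.hstack([a,b]))
E
```

```text
clock: 5.8
position: [526.3, -19.0, 98.4]
tool_rot: [0.994, -0.108, 0.0, -0.0]
contact_force: [-0.5, -0.2, -0.1]
width: 0.426
[524.81759209 -18.84981958  96.79104764] 0.4290248627034212 [-0.19897251  0.07109818  0.09956787]
[np.float64(311.10070614369096), np.float64(234.19234779526673)]
```

View pics/c7.png

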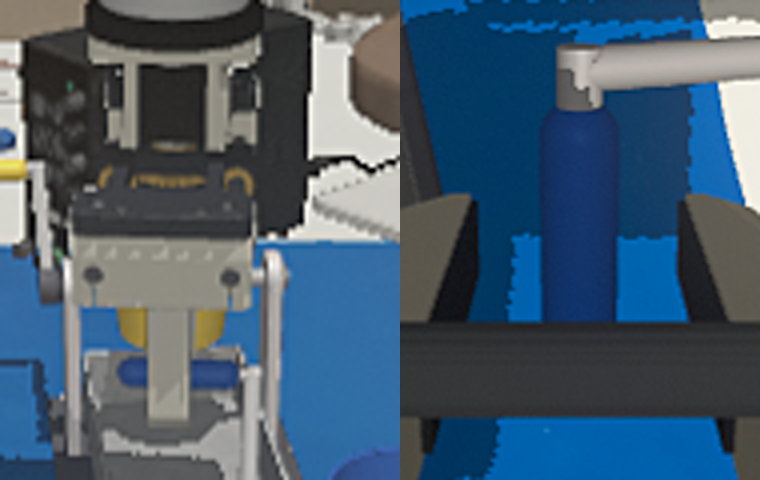

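The near finger now spans the handle (side crop: handle at (178,373), tip at v=422). Closing.

```bash
python3 -m handwheel '[[0,0,0,0,0,0,2],[0,0,0,0,0,0,1],[0,0,0,0,0,0,1],[0,0,0,0,0,0,1],[0,0,0,0,0,0,1]]' 10; python3 -m handwheel '[[0,0,0,0,0,0,1],[0,0,0,0,0,0,1]]' 10
```

```text
clock: 6.4
position: [526.3, -19.3, 99.3]
tool_rot: [0.994, -0.108, 0.0, 0.0]
contact_force: [-1.1, -2.7, 0.9]
width: 0.146
clock: 6.6
position: [526.3, -19.3, 99.3]
tool_rot: [0.994, -0.108, 0.0, 0.0]
contact_force: [-1.0, -4.5, 2.2]
width: 0.148
```

The jaws closed at 14 mm, so the bar is held. Now lead it round.

```bash
python3 -m handwheel '[[0,0.18,-0.45,0,0,0,1],[0,0.39,-0.92,0,0,0,1],[0,0.62,-1.37,0,0,0,1],[0,0.87,-1.8,0,0,0,1],[0,1.43,-2.62,0,0,0,1]]' 10; python3 -c "
from h import *
p=snap('side','s8');s=status.observe();d=s['position']-[526.3,-19.3,99.3];print(d,s['contact_force'],s['width'])
for r in optics.tip_of(p,'blue_handle')[:2]: print(r)
cv2.imwrite('pics/s8z.png',cv2.resize(p['pixels'][110:310,240:440],None,fx=3,fy=3,interpolation=cv2.INTER_CUBIC))"
```

```text
clock: 7.1
position: [523.2, -32.3, 125.7]
tool_rot: [0.994, -0.108, 0.0, -0.001]
contact_force: [2.6, 4.9, 0.8]
width: 0.147
[ -3.11964629 -13.76401284  27.70229991] [-2.1327921   3.98534414  2.59059906] 0.14510927917880068
{'point': [528.3, -30.0, 164.0], 'confidence': 0.95}
```

View pics/s8z.png

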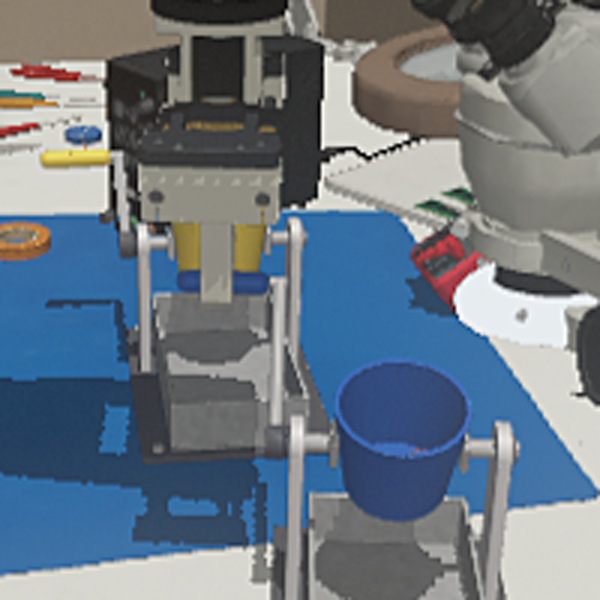

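The pot is visibly tilting and the fingers still straddle the handle at (225,283). Continuing.

```bash
python3 -m handwheel '[[0,0.65,-0.77,0,0,0,1],[0,1.37,-1.46,0,0,0,1],[0,2.15,-2.08,0,0,0,1],[0,2.99,-2.62,0,0,0,1],[0,3.88,-3.07,0,0,0,1]]' 10
python3 -m handwheel '[[0,0.94,-0.37,0,0,0,1],[0,1.9,-0.63,0,0,0,1],[0,2.88,-0.8,0,0,0,1],[0,3.88,-0.87,0,0,0,1],[0,4.88,-0.84,0,0,0,1]]' 10;  python3 -c "
from h import *
p=snap('side','s9');s=status.observe();d=s['position']-[526.3,-19.3,99.3];print(d,s['contact_force'],s['width'])
for r in optics.tip_of(p,'blue_handle')[:2]: print(r)
cv2.imwrite('pics/s9z.png',cv2.resize(p['pixels'][110:310,240:440],None,fx=3,fy=3,interpolation=cv2.INTER_CUBIC))"
```

```text
clock: 7.7
position: [515.1, -70.1, 157.1]
tool_rot: [0.994, -0.108, 0.001, -0.001]
contact_force: [0.2, 6.0, 5.5]
width: 0.15
clock: 8.2
position: [503.9, -119.3, 164.2]
tool_rot: [0.994, -0.108, -0.0, 0.0]
contact_force: [0.4, 2.8, 3.6]
width: 0.147
[ -22.70913149 -101.11262136   64.79827279] [-0.78535815 -2.25783028  3.99310736] 0.1482342261554646
{'point': [509.1, -123.1, 203.4], 'confidence': 0.72}
{'point': [602.0, -110.8, 89.0], 'confidence': 0.46}
```

View pics/s9z.png

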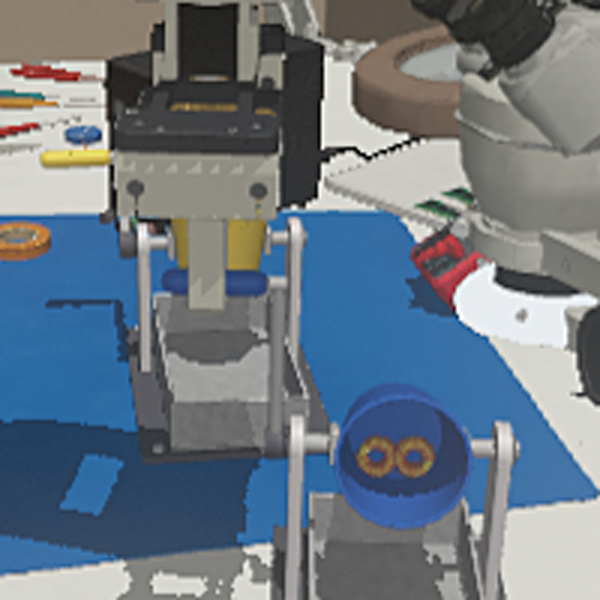

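Pot at about 1.3 rad with both coils still inside. Continuing over.

```bash
python3 -m handwheel '[[0,0.99,0.13,0,0,0,1],[0,1.96,0.36,0,0,0,1],[0,2.91,0.68,0,0,0,1],[0,3.82,1.1,0,0,0,1],[0,4.68,1.6,0,0,0,1]]' 10
python3 -m handwheel '[[0,0.81,0.59,0,0,0,1],[0,1.55,1.26,0,0,0,1],[0,2.23,1.99,0,0,0,1],[0,2.83,2.8,0,0,0,1],[0,3.34,3.65,0,0,0,1]]' 10;  python3 -c "
from h import *
p=snap('side','s10');s=status.observe();d=s['position']-[526.3,-19.3,99.3];print(d,s['contact_force'],s['width'])
cv2.imwrite('pics/s10z.png',cv2.resize(p['pixels'][160:390,240:440],None,fx=3,fy=2.6,interpolation=cv2.INTER_CUBIC))
for t in ('coil_1_center','blue_handle'):
  for r in optics.tip_of(p,t)[:2]: print(t,r)"
```

```text
clock: 8.8
position: [493.7, -165.0, 147.8]
tool_rot: [0.994, -0.108, -0.0, -0.0]
contact_force: [-0.2, 3.3, 0.8]
width: 0.147
clock: 9.3
position: [486.7, -197.3, 111.1]
tool_rot: [0.994, -0.108, -0.0, -0.0]
contact_force: [-0.3, 2.2, 1.1]
width: 0.145
[ -39.83453109 -178.42370294   10.66940713] [ 1.33931713 -1.98531212 -1.85557919] 0.14659041904661285
coil_1_center {'point': [610.4, -187.1, 16.4], 'confidence': 0.56}
coil_1_center {'point': [491.4, -199.9, 151.4], 'confidence': 0.18}
blue_handle {'point': [489.6, -201.4, 151.4], 'confidence': 0.62}
```

View pics/s10z.png

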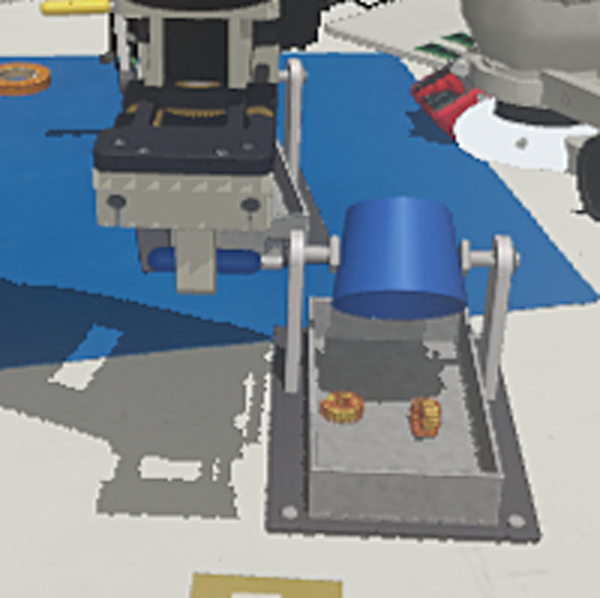

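Both coils are in the tray at crop (342,407) and (425,417), with one seemingly on edge. I'll hold for half a second and look again.

```bash
python3 -m handwheel '[[0,0.1,0.2,0,0,0,1],[0,0.2,0.4,0,0,0,1],[0,0.2,0.4,0,0,0,1],[0,0.2,0.4,0,0,0,1],[0,0.2,0.4,0,0,0,1]]' 10;  python3 -c "
from h import *
o=(607.4,-133.1);yaw=-1.788
for n in ('side','top'):
  p=snap(n,n[0]+'11');
  for t in ('coil_1_center',):
    for r in optics.tip_of(p,t)[:3]: print(n,t,r,R.from_euler('z',-yaw).apply(np.array(r['point'])-[*o,0]))
  if n=='side': cv2.imwrite('pics/s11z.png',cv2.resize(p['pixels'][160:390,240:440],None,fx=3,fy=2.6,interpolation=cv2.INTER_CUBIC))
"
```

```text
clock: 9.95
position: [486.4, -198.8, 107.8]
tool_rot: [0.994, -0.108, -0.0, 0.0]
contact_force: [-2.4, -1.0, -0.8]
width: 0.145
side coil_1_center {'point': [595.7, -198.3, 12.1], 'confidence': 0.54} [66.1894008   2.62549458 12.1       ]
top coil_1_center {'point': [590.9, -199.5, 13.9], 'confidence': 0.45} [68.39560471 -1.8031242  13.9       ]
```

View pics/s11z.png

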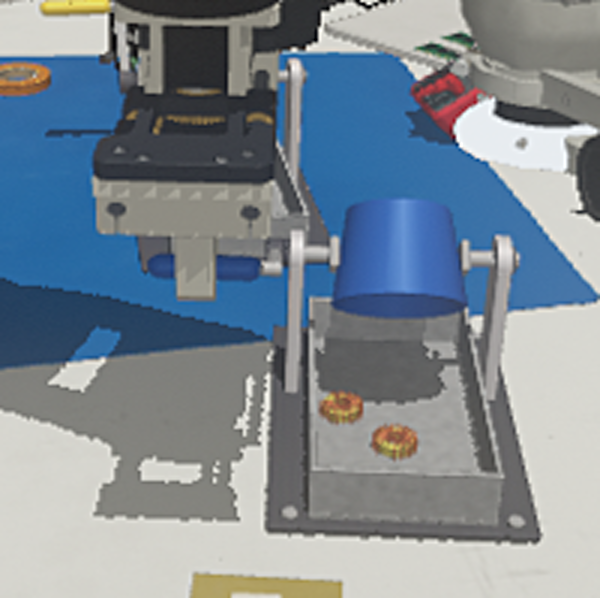

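View pics/t11.png

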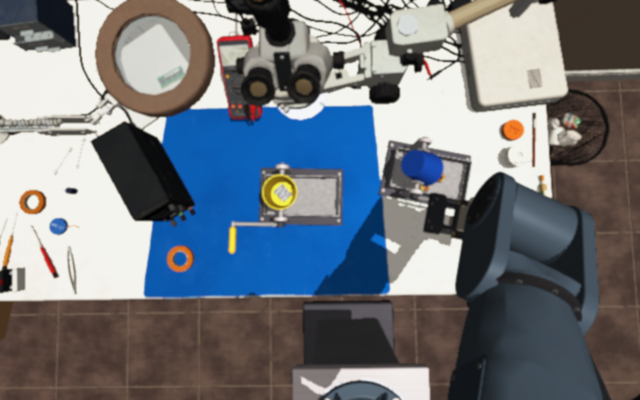

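Both coils lie flat in the tray, at crop (342,407) and (395,441). Swinging back.

```bash
python3 -m handwheel '[[0,-0.2,-0.4,0,0,0,1],[0,-0.71,-1.25,0,0,0,1],[0,-1.31,-2.06,0,0,0,1],[0,-1.99,-2.79,0,0,0,1],[0,-2.73,-3.46,0,0,0,1]]' 10
python3 -m handwheel '[[0,-0.81,-0.59,0,0,0,1],[0,-1.67,-1.09,0,0,0,1],[0,-2.58,-1.51,0,0,0,1],[0,-3.53,-1.83,0,0,0,1],[0,-4.5,-2.06,0,0,0,1]]' 10
python3 -c "
from h import *
p=snap('side','s12');
cv2.imwrite('pics/s12z.png',cv2.resize(p['pixels'][110:390,240:440],None,fx=2.5,fy=2.1,interpolation=cv2.INTER_CUBIC))"
```

```text
clock: 10.65
position: [492.4, -172.6, 144.1]
tool_rot: [0.994, -0.108, 0.0, 0.001]
contact_force: [-5.5, -6.9, 5.5]
width: 0.144
clock: 11.15
position: [503.0, -127.8, 164.4]
tool_rot: [0.994, -0.108, 0.001, 0.0]
contact_force: [1.8, -4.2, 2.4]
width: 0.147
```

View pics/s12z.png

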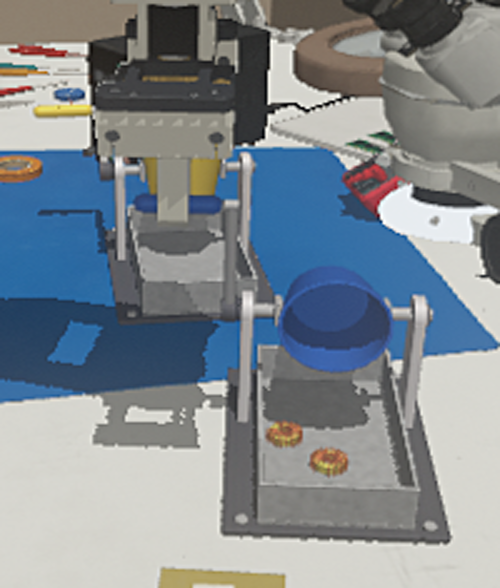

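The pot is empty and coming back, and the coils are undisturbed. Continuing to upright.

```bash
python3 -m handwheel '[[0,-0.99,-0.13,0,0,0,1],[0,-1.99,-0.16,0,0,0,1],[0,-2.99,-0.09,0,0,0,1],[0,-3.97,0.08,0,0,0,1],[0,-4.93,0.34,0,0,0,1]]' 10
python3 -m handwheel '[[0,-0.94,0.37,0,0,0,1],[0,-1.83,0.82,0,0,0,1],[0,-2.67,1.36,0,0,0,1],[0,-3.45,1.98,0,0,0,1],[0,-4.17,2.67,0,0,0,1]]' 10
python3 -m handwheel '[[0,-0.65,0.77,0,0,0,1],[0,-1.21,1.59,0,0,0,1],[0,-1.69,2.47,0,0,0,1],[0,-2.05,3.3,0,0,0,1],[0,-2.08,3.45,0,0,0,1]]' 10
python3 -c "
from h import *
p=snap('side','s13'); s=status.observe(); print(s['position'],s['contact_force'],s['width'])
cv2.imwrite('pics/s13z.png',cv2.resize(p['pixels'][110:390,240:440],None,fx=2.5,fy=2.1,interpolation=cv2.INTER_CUBIC))"
```

```text
clock: 11.7
position: [512.7, -79.1, 159.3]
tool_rot: [0.994, -0.108, -0.0, -0.0]
contact_force: [2.4, -3.1, 1.0]
width: 0.146
clock: 12.2
position: [521.6, -38.6, 132.2]
tool_rot: [0.994, -0.108, -0.0, -0.0]
contact_force: [-0.4, -1.9, 2.0]
width: 0.144
clock: 12.7
position: [526.0, -19.1, 98.0]
tool_rot: [0.994, -0.108, -0.0, 0.0]
contact_force: [-5.5, -4.7, 14.4]
width: 0.143
[525.95130517 -19.11707139  98.13726223] [-3.67708439 -3.96492515  8.62870936] 0.14393856408333902
```

View pics/s13z.png

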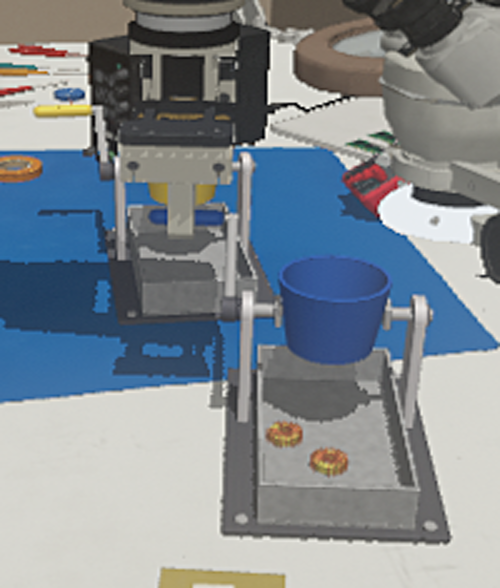

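The pot is on its upright stop (14 N reaction up). Release and retreat.

```bash
python3 -m handwheel '[[0,0,0,0,0,0,3],[0,0,0,0,0,0,5],[0,0,0,0,0,0,6],[0,0,0,0,0,0,6],[0,0,0,0,0,0,6]]' 10
python3 -m handwheel '[[0,0,-2,0,0,0,6],[0,0,-5,0,0,0,6],[0,0,-9,0,0,0,6],[-2,0,-13,0,0,0,6],[-5,0,-16,0,0,0,6]]' 10
python3 -m handwheel '[[-4,0,0,0,0,0,6],[-8,0,0,0,0,0,6],[-8,0,0,0,0,0,6],[-8,0,0,0,0,0,6]]' 10
python3 - <<'E'
from h import *
o=(607.4,-133.1);yaw=-1.788
s=status.observe(); print(s['position'],s['contact_force'],s['clock'])
for n in ('side','top'):
  p=snap(n,n[0]+'14')
  for t in ('coil_1_center','blue_handle'):
    for r in optics.tip_of(p,t)[:3]: print(n,t,r['confidence'],np.round(r['point'],1),np.round(R.from_euler('z',-yaw).apply(np.array(r['point'])-[*o,0]),1))
  b=(110,390,240,440) if n=='side' else (110,270,200,500)
  im=p['pixels'].copy()
  cv2.imwrite(f'pics/{n[0]}14z.png',cv2.resize(im[b[0]:b[1],b[2]:b[3]],None,fx=2.1,fy=2.1,interpolation=cv2.INTER_CUBIC))
E
```

```text
clock: 13.25
position: [526.1, -18.9, 98.3]
tool_rot: [0.994, -0.108, -0.0, -0.0]
contact_force: [-0.5, 0.7, 0.5]
width: 0.529
clock: 13.75
position: [477.6, -8.3, 260.5]
tool_rot: [0.994, -0.109, 0.001, -0.0]
contact_force: [0.2, 0.2, 0.8]
width: 0.647
clock: 14.15
position: [399.2, 9.1, 258.9]
tool_rot: [0.994, -0.108, 0.001, -0.0]
contact_force: [0.2, -0.4, 0.9]
width: 0.644
[399.17758526   9.0898967  258.91978836] [ 0.18140711 -0.40809928  0.8584262 ] 14.15
side coil_1_center 0.56 [ 593.1 -200.7   11.5] [69.1  0.6 11.5]
side blue_handle 0.67 [526.  -21.2 140.2] [ -91.7 -103.6  140.2]
side blue_handle 0.44 [ 572.3 -157.6   13.2] [ 31.5 -29.   13.2]
top coil_1_center 0.6 [ 591.  -201.8   15.6] [70.6 -1.2 15.6]
top blue_handle 0.97 [530.8 -17.8 137.5] [-96.1 -99.6 137.5]
```

View pics/s14z.png

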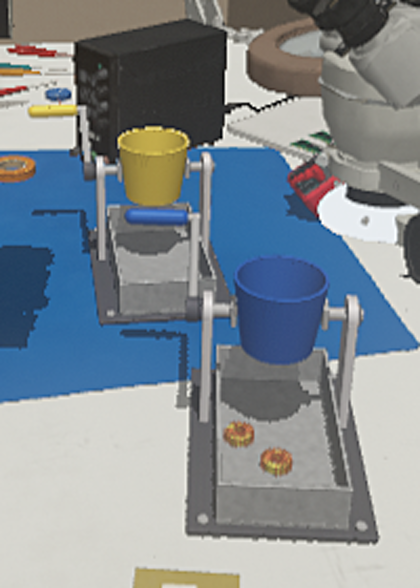

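View pics/t14z.png

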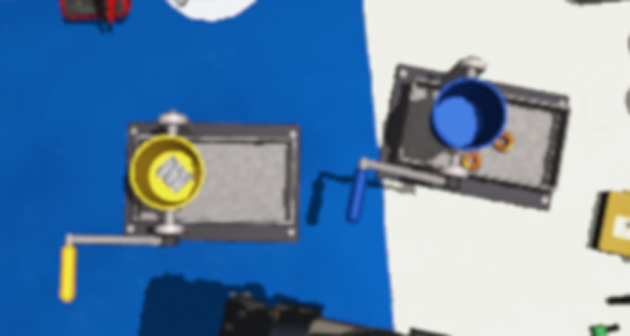

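The blue pot is upright and empty, and both coils lie in the tray (side crop (239,433) and (277,461)). The yellow pot is upright with its heatsink, and the arm is clear.

```bash
python3 -c "
from workcell import finish_job
print(finish_job())"
```

```text
the job is handed in; nothing more can be done
None
```

The blue pot was tipped over, both coils dropped into its tray, and the pot is back upright and released. I handed the job in at about 14.5 s.

**What I did:** I pinched the blue handle with 10 N, led it round to about 2.35 rad and waited until both coils lay flat. I then swung the pot back to its upright stop, where I felt a 14 N reaction, opened the fingers and backed away.

**Last checks:**
- **Blue pot:** the handle was measured at its start position, about (−94, −101, 139) mm in the stand's frame, in both the side and top views. The pot was empty.
- **Coils:** one lies at about (70, 0, 13) mm in the stand's frame, in both views. The network did not report the other as a coil. Both pictures show it flat inside the tray; a low-confidence point at about (31, −29, 13) mm, reported under the handle's name, probably marks it.
- **Yellow pot:** upright in the pictures, still holding its heatsink. I judged this by eye only.
- **Contact:** the gripper is clear of everything, and the contact force was under 1 N.

**One disagreement:** in the side and wrist pictures the finger ends looked about 24 mm short of the reported TCP. My first pinch therefore only met the top of the bar. I corrected it by going 23 mm lower, and the second pinch closed on the 14 mm bar.

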